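Inspect an offcut under the loupe

TASK

Check the longest, flattest of the three timber offcuts for hairline cracks: first lay it flat and lengthways on the stage of the inspection stand, between the two end stops and not overhanging the sides, and let go of it. Then pick up the loupe by its handle and finish holding it still and level in the gripper, its lens centred over the middle of the offcut and at the height marked by the brass pointer, clear of the offcut and the stand. Do not shift the pointer or disturb the other things on the table; do not put the loupe down at the end, the program finishes while holding it.

Things in the scene. Friction and masses are not known exactly. Their poses are not given: they have to be found in the camera images.
- sample_mid (a point): Centre (half-way up) of the long offcut: a loose, plain reddish wooden block, the longest and flattest of the three timber offcuts, 35 mm wide (x), 85 mm long (y), 18 mm thick (z), lying flat on the table; 20 to 40 g. Take it from above across its 35 mm width.
- sample: The long offcut itself; origin at the centre of its underside, axes as for its centre.
- loupe_lens (a point): Centre of the lens of the loupe (a reading lens): a round glass in a brass ring 64 mm across and 14 mm thick, on a dark wooden handle. x points from the handle to the lens and on beyond it, z is the lens's axis (up as it lies on the table). The lens's middle plane is 7 mm above the loupe's underside. The whole loupe is 168 mm long and weighs about 90 g.
- loupe_grip (a point): Grip point of the loupe, in the middle of the straight, flat-sided part of its handle (20 mm wide, 24 mm tall, 92 mm long; this point 12 mm above its underside), 80 mm behind the lens's centre. Axes as for the lens. Close the fingers across the 20 mm width (y).
- loupe: The loupe itself; origin on its underside, 52 mm behind the lens's centre, axes as for the lens.
- stand: Inspection stand, fixed to the table, turned and placed anew each time: a wooden base board 225x76x10 mm carrying the stage and a post. Origin on the table under the stage's centre; x runs along the stage towards the post, z up. The post, a steel rod 12 mm thick and 182 mm high, stands 120 mm from the stage's centre along +x.
- stage_top (a point): Centre of the top of the stand's stage, 30 mm above the table: a narrow wooden bench, 126 mm long (x) and 56 mm wide (y), its long sides open, with a stop 8 mm high and 8 mm thick across each end; 110 mm clear between the stops.
- pointer_tip (a point): Tip of the brass pointer on the stand's post, which marks the focal height; it points from the post to the space over the stage and ends 77 mm short of the stage centre's vertical. Pushed hard it slides up or down the post.
- pointer (a joint): How far the pointer is up the post, in m: 0 to 0.06; its tip is 105 mm + this above the table.
- sander: Bystander: a cork sanding block with abrasive paper under it, 57x87x29 mm. Origin at the centre of its underside.
- offcut_b: Bystander: a timber offcut, shorter and wider than the long one, 45x70x22 mm. Origin at the centre of its underside.
- offcut_c: Bystander: a small stubby timber offcut, 30x50x30 mm. Origin at the centre of its underside.
- chisel: Bystander: a carving chisel, 206 mm long. Origin at the centre of its underside.
- plane: Bystander: a small wooden block plane, 60x190x74 mm. Origin at the centre of its underside.
Mind the look-alikes: they are no part of the job. Leave any green look-alike of the sample alone.

How it is judged:
By the outcome, as a careful person would: the job done as asked, in the order asked, and still so for the second after the job is handed in, while the arm keeps its last pose, push and grip.
It also fails if it takes over 72 s, if anything falls off the work surface, if the arm or the gripper's body presses on something with over 40 N, if the wrist force passes 120 N, or if a joint passes its speed limit or range.

ROBOT

A 6-joint arm with a two-finger parallel gripper is mounted at the origin on a cart in front of the work surface, level with it; the furniture and walls round the work are solid. World frame = base frame: x ahead of the robot, y to its left, z up, the work surface at z = 0. Lengths are in mm, angles in rad, forces in N, time in s.
With the tool pointing down it reaches from about 275 to 1000 mm from the base axis. Payload 8.4 kg.
Tool frame: the origin (TCP) lies midway between the tips of the shut fingers; the grasp point (between the pads) lies 19 mm behind it; y points along the fingers, z is the direction in which the jaws open and shut, and the axes are right-handed (so a half turn about y gives the same grasp; the last joint's range is limited). The gripper opens to 85 mm and grips with 20 to 120 N. Pads are 22 mm wide; open, the fingers measure 114 mm over their backs; the gripper's body (76 mm by 85 mm) begins 54 mm behind the grasp point. The pads swing forward as they close: fully open they stand 13 mm farther back than shut.
Start: joints at [-1.311, 0.353, 1.633, -0, 1.155, -0.002], TCP at [161.761, -603.706, 231.281] pointing down, gripper open.
Joint ranges: [-2.63, 2.63], [-0.92, 2.1], [0.06, 2.66], [-1.3, 4.44], [0, 2.69], [-3.02, 3.02]. Speed limits (rad/s): [2.22, 2.22, 2.79, 3.14, 3.14, 3.14].

INTERFACE

Orientations are given as [roll, pitch, yaw] about the fixed x, y, z axes, in that order (R = Rz(yaw) Ry(pitch) Rx(roll)).
In Python, from rig import r gives the robot as it stands. The module is installed in compiled form; this text tells all that it offers.
- The arm moves only by the tool apply_moves, never from a script. Its argument "plan" is text: rows parted by semicolons, each of 7 numbers parted by spaces: the shift along the tool's x, y, z in cm, then the turn, a rotation vector about the tool's x, y, z in degrees, then the closure, from 0 (fully open) to 1 (shut). A call has 1 to 20 rows; each row shifts and turns the pose as measured when the row begins, along the tool's axes as they then stand; what a row does not reach is not made up. A row lasts 1/10 s, in which the tool goes at most 50 mm and 8.59 degrees, less where a joint would pass 70% of its speed; a pose out of reach is approached as far as the arm can. A call is refused whole if a number of a shift passes 5 or a number of a turn 8.59, either way. A call with a gripper value outside its range is refused whole. The fingers move at their own pace and stop on an object; "squeeze" is the grip in N (left out, the last holds). Time passes only in rows, so rows that do not move let the fingers close. It gives the time, the measured TCP pose, the force and the opening at its end, in the units of the state.
- r.sense(): the state, without advancing time (a new reading comes with each control period).
- r.grab_frame(name): name is "side" or "top" or "wrist"; returns the picture (384x512x3 uint8, blue, green, red); there is no depth.
- r.get_calibration(name): a dict with "vertical_fov" (degrees; the focal length in pixels is half the picture's height over the tangent of half this angle, whatever the lens; pixels are square), "cx", "cy" (the principal point, pixels), "R" (3x3) and "t" (3): a world point X has camera coordinates R X + t; the wrist camera has in their place "hand_eye" (4x4, takes a point from camera to tool coordinates, whose origin is the TCP and whose axes are the tool frame's). Camera axes: x right, y down, z forward; pixel columns grow to the right and rows downward; lengths in mm; the calibration is good to about 2 mm. A picture is of the moment at which its call begins: read the wrist's pose just before it. get_calibration takes no time and is no camera call.
- r.sign_off(): hands the job in, once; it reports no verdict.
The state is a dict: "clock": time; "qpos": joint angles; "qvel": joint speeds; "joint_efforts": joint torques, N m; "eef_pos": TCP position; "tcp_rot": TCP orientation; "contact_force": force on the tool from outside, world axes, zero at the start; "wrist_torque": the same for the moment, N m; "opening": opening from 0.0 (shut) to 1.0 (fully open).
Only numpy, scipy, OpenCV 4.12 (cv2) and the standard library are available. Lean on these libraries where they do the work, as an engineer would, in place of code of your own. Each camera call takes 0.05 s, during which the arm holds its last target. There are 200 camera calls.

## Working session

There is one attempt and no reset: what is moved stays moved. The work goes in short steps, Python scripts to look and compute and a tool call to move; the robot and the scene stay as the last step left them, time stands still between calls to the robot, and variables do not carry over. Pictures are saved under pics/ and viewed, about 8 in all and at most 12, crops included, and the job is handed in when it is done.

Besides the shell and the picture viewer there is one more tool, called after ">>>" by a JSON object that holds its "api" and its "payload", one argument or row to a line. apply_moves: Moves the arm, as the interface text tells. Its arguments: {"type":"object","properties":{"plan":{"type":"string"},"squeeze":{"type":"number"}},"required":["plan"]}

```bash
mkdir -p pics
python3 - <<'E'
from rig import r
import cv2,numpy as np
print(r.sense())
for n in("side","top","wrist"):
    print(n,r.get_calibration(n))
a=r.grab_frame("top");b=r.grab_frame("side")
cv2.imwrite("pics/top.png",a);cv2.imwrite("pics/side.png",b)
cv2.imwrite("pics/top2.png",cv2.resize(a,(800,600),interpolation=cv2.INTER_CUBIC))
cv2.imwrite("pics/side2.png",cv2.resize(b,(800,600),interpolation=cv2.INTER_CUBIC))
E
```

```text
{'clock': 0.0, 'qpos': array([-1.31140299e+00,  3.53674557e-01,  1.63413180e+00,  2.69316732e-06,
        1.15524221e+00, -2.36385591e-03]), 'qvel': array([ 1.94645728e-04,  3.65856478e-05, -3.61590437e-04,  1.35428881e-03,
       -1.09679201e-03, -1.12650514e-03]), 'joint_efforts': array([-3.28417635e-03, -6.05262208e+01, -3.42069983e+01, -1.30739531e-04,
        9.11899551e-03, -1.98966501e-05]), 'eef_pos': array([ 161.63314759, -603.22988879,  230.54620942]), 'tcp_rot': array([-1.57225223e+00,  5.90392930e-06, -2.87983655e+00]), 'contact_force': array([ 0.65777497, -0.04542756,  0.0634894 ]), 'wrist_torque': array([ 0.00187351,  0.01336131, -0.06124923]), 'opening': 0.9966714066655306}
side {'vertical_fov': 56.2604063333555, 'cx': 262.5912281010831, 'cy': 186.11438810970824, 'R': array([[ 0.99792499, -0.06393947, -0.00757959],
       [-0.04290421, -0.57256492, -0.818736  ],
       [ 0.04800974,  0.81736232, -0.57412012]]), 't': array([-535.86419866,  -42.09707682, 1083.46424767])}
top {'vertical_fov': 57.15013360421353, 'cx': 244.79565335805236, 'cy': 184.0520277458086, 'R': array([[ 0.00899775, -0.99991834, -0.00907491],
       [-0.99747986, -0.00833635, -0.07045873],
       [ 0.07037733,  0.00968601, -0.99747341]]), 't': array([-244.63916604,  523.00208087,  984.26055026])}
wrist {'vertical_fov': 67.22284570853809, 'cx': 257.7107169086222, 'cy': 194.31773093073846, 'hand_eye': array([[ 5.25869374e-04,  9.50911476e-01,  3.09462580e-01,
        -7.94544795e+01],
       [-2.32579722e-04, -3.09462498e-01,  9.50911620e-01,
        -1.42132953e+02],
       [ 9.99999835e-01, -5.72030019e-04,  5.84258768e-05,
         2.02181254e-02],
       [ 0.00000000e+00,  0.00000000e+00,  0.00000000e+00,
         1.00000000e+00]])}
```

View pics/top2.png

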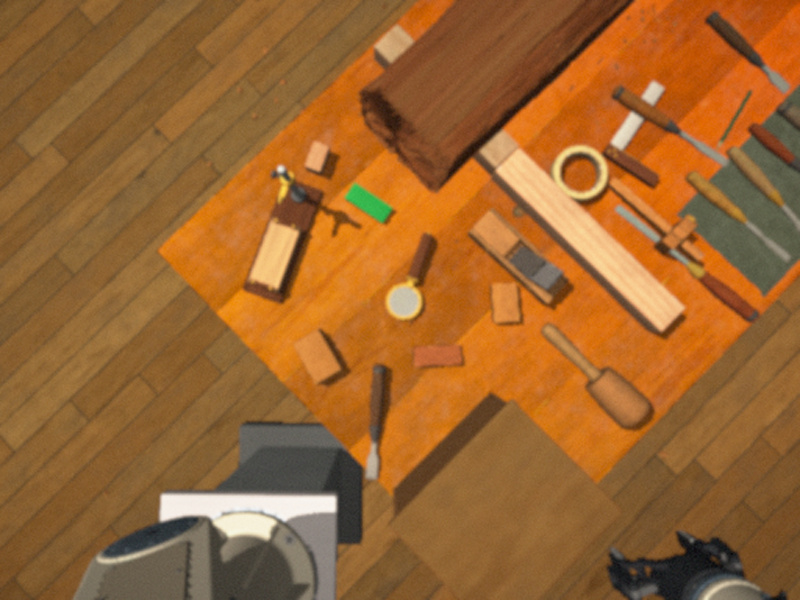

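View pics/side2.png

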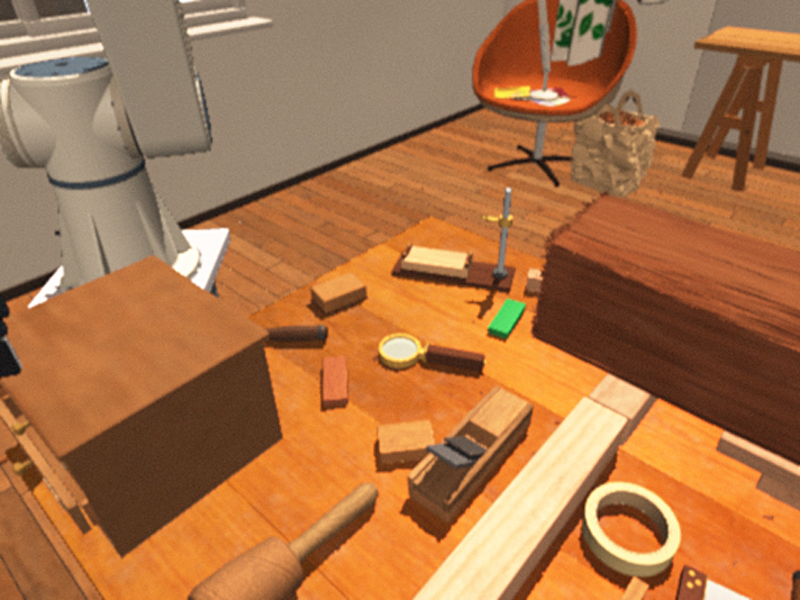

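The top view (800x600) shows the red sample at (438,356), the loupe lens at (404,301) with its handle going up and to the right to (425,245), and the stage at (278,250). The post is near (285,185) and the green decoy at (369,203). A tall box stands between the arm's gripper and the sample.

```bash
cat > h.py <<'E'
import numpy as np,cv2
from rig import r
from scipy.spatial.transform import Rotation as Ro
def cam(n,s=None):
    c=r.get_calibration(n);f=192/np.tan(np.radians(c["vertical_fov"]/2))
    if n=="wrist":
        s=s or r.sense();T=c["hand_eye"];Rt=Ro.from_euler("xyz",s["tcp_rot"]).as_matrix()
        Rc=Rt@T[:3,:3];o=Rt@T[:3,3]+s["eef_pos"]   # cam->world
    else: Rc=c["R"].T;o=-Rc@c["t"]
    return f,c["cx"],c["cy"],Rc,o
def ray(C,uv):
    f,cx,cy,Rc,o=C;d=Rc@np.array([(uv[0]-cx)/f,(uv[1]-cy)/f,1]);return o,d/np.linalg.norm(d)
def onz(C,uv,z):
    o,d=ray(C,uv);return o+d*(z-o[2])/d[2]
def proj(C,X):
    f,cx,cy,Rc,o=C;p=Rc.T@(np.asarray(X,float)-o);return np.array([f*p[0]/p[2]+cx,f*p[1]/p[2]+cy])
def two(C1,u1,C2,u2):
    o1,d1=ray(C1,u1);o2,d2=ray(C2,u2)
    t=np.linalg.lstsq(np.c_[d1,-d2],o2-o1,rcond=None)[0]
    a=o1+d1*t[0];b=o2+d2*t[1];return (a+b)/2,np.linalg.norm(a-b)
def blob(m,near,mina=20):
    n,l,st,ce=cv2.connectedComponentsWithStats(m.astype(np.uint8))
    k=min((i for i in range(1,n) if st[i,4]>=mina),key=lambda i:np.hypot(*(ce[i]-near)))
    return (l==k).astype(np.uint8),st[k,4],ce[k]
def rect(m,C,z):
    c=max(cv2.findContours(m,0,1)[0],key=cv2.contourArea)[:,0]
    P=np.array([onz(C,p,z)[:2] for p in c],np.float32)
    (x,y),(w,h),a=cv2.minAreaRect(P)
    if w<h:w,h,a=h,w,a+90
    return np.round([x,y,w,h,(a+90)%180-90],1)  # angle of the long side, deg
E
python3 - <<'E'
from h import *
a=cv2.imread("pics/top.png");b=cv2.imread("pics/side.png");T=cam("top");S=cam("side")
q=lambda i,x,y:cv2.cvtColor(i,cv2.COLOR_BGR2LAB)[int(y/1.5625),int(x/1.5625)]
for n,x,y in[("sam",438,356),("tbl",470,390),("tbl2",360,320),("stage",272,255),("stage2",285,235),("baseboard",303,203),("handle",422,255),("lens",404,300),("ring",404,318),("tbl3",380,240)]:print(n,q(a,x,y))
for n,x,y in[("sam",438,356)]:print(n,onz(T,(x/1.5625,y/1.5625),18))
print("box top?",[onz(T,(x/1.5625,y/1.5625),200).round() for x,y in[(397,500),(510,400),(620,510)]])
print("box two-view", two(T,(510/1.5625,400/1.5625),S,(270/1.5625,345/1.5625)), two(T,(392/1.5625,515/1.5625),S,(155/1.5625,260/1.5625)))
print("post top",two(T,(280/1.5625,172/1.5625),S,(508/1.5625,190/1.5625)))
print("base origin px",proj(T,(0,0,0))*1.5625)
E
```

```text
sam [138 160 170]
tbl [148 158 187]
tbl2 [140 154 180]
stage [212 135 170]
stage2 [213 135 172]
baseboard [ 64 137 139]
handle [ 90 145 152]
lens [200 127 141]
ring [199 135 180]
tbl3 [160 159 192]
sam [ 402.45422324 -341.10824139   18.        ]
box top? [array([ 204., -266.,  200.]), array([ 349., -430.,  200.]), array([ 194., -587.,  200.])]
box two-view (array([ 345.57041972, -438.22530432,  160.25051918]), np.float64(3.3437564417219807)) (array([ 170.3321979 , -259.7755424 ,  173.14619502]), np.float64(7.7455596700264016))
post top (array([695.80124606, -80.88487103, 176.27274673]), np.float64(6.003772133970996))
base origin px [245.58893085 580.26223723]
```

Run:
```python
from h import *
a=cv2.imread("pics/top.png");T=cam("top");S=cam("side")
L=cv2.cvtColor(a,cv2.COLOR_BGR2LAB).astype(int);l,A,B=L[...,0],L[...,1],L[...,2]
k=1/1.5625
sm,ar,c=blob((A-B>-16)&(l>95)&(A>150),np.array([438,356])*k);print("sample",ar,c,rect(sm,T,18))
st,ar,c=blob((l>180)&(A<148),np.array([275,255])*k);print("stage",ar,c,rect(st,T,32))
ln,ar,c=blob((l>170)&(A<150),np.array([404,300])*k);print("lens",ar,c,onz(T,c,10),rect(ln,T,12))
hd,ar,c=blob((l<115),np.array([422,258])*k);print("handle",ar,c,onz(T,c,20),rect(hd,T,24))
o=a.copy()
for m,col in((sm,(255,0,0)),(st,(0,255,255)),(ln,(255,0,255)),(hd,(255,255,0))):
    cv2.drawContours(o,cv2.findContours(m,0,1)[0],-1,col,1)
cv2.imwrite("pics/o.png",cv2.resize(o[80:320,130:370],(720,720)[:2],interpolation=0)[:600])
b=cv2.imread("pics/side.png");cv2.imwrite("pics/stand.png",cv2.resize(b[110:200,240:350],None,fx=7,fy=6.5,interpolation=cv2.INTER_CUBIC))
```

```text
sample 393 [279.6437659 227.3740458] [ 404.4 -339.    89.3   39.1  -84.5]
stage 709 [175.0112835  162.73342736] [583.4 -43.  108.7  53.4 -19.1]
lens 425 [257.92941176 192.08470588] [ 502.93445401 -277.74477553   10.        ] [ 502.  -277.    65.    63.8   26.8]
handle 360 [270.72222222 165.83055556] [ 577.44876641 -313.33821128   20.        ] [ 575.4 -312.    97.1   35.2  -19.7]
```

View pics/o.png

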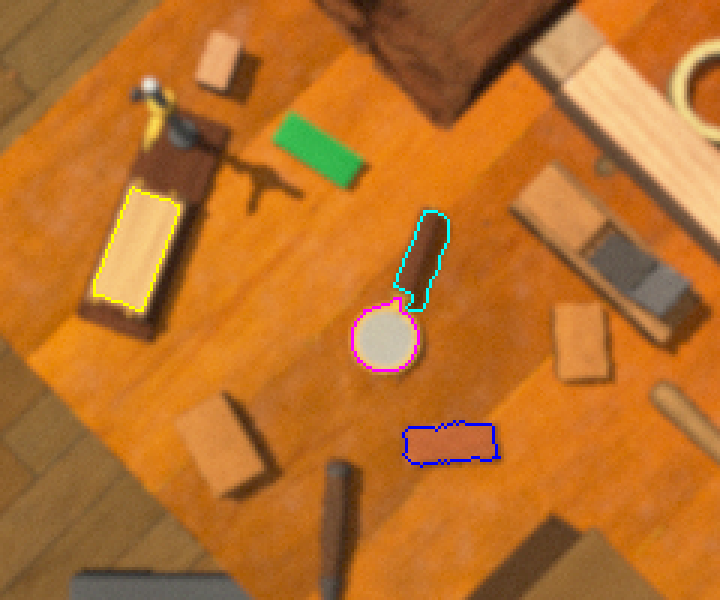

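View pics/stand.png

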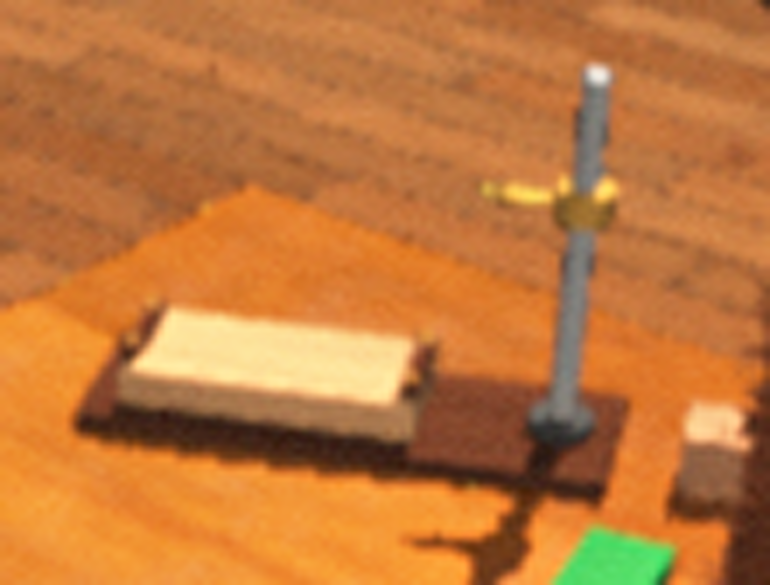

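The overlay confirms the contours. Stage centre is about (583,-43) with its axis at -19 deg, which predicts the post at (696,-82), and the two-view point agrees. The sample is at (404,-339) with its long axis at -84.5 deg. The loupe grip should be near (574,-312). The pointer tip is at about (310,139) in the side frame and (180,129) in the top frame. I'll move above the sample now.

>>> {"api": "apply_moves", "payload": {
  "plan": "-3.37 0 -2.13 0 0 0 0; -3.37 0 -2.13 0 0 0 0; -3.37 0 -2.13 0 0 0 0; -3.37 0 -2.13 0 0 0 0; -3.37 0 -2.13 0 0 0 0; -3.37 0 -2.13 0 0 0 0; -3.37 0 -2.13 0 0 0 0; -3.37 0 -2.13 0 0 0 0; -3.37 0 -2.13 0 0 0 0; 0 0 0 0 -8 0 0; 0 0 0 0 -8 0 0; 0 0 0 0 -8 0 0; 0 0 0 0 -8 0 0; 0 0 0 0 -8 0 0; 0 0 0 0 -8 0 0; 0 0 0 0 -8 0 0; 0 0 0 0 -8 0 0; 0 0 0 0 -8 0 0; 0 0 0 0 -8 0 0",
  "squeeze": 50
}}

```text
clock: 2.0
eef_pos: [411.5, -325.4, 224.6]
tcp_rot: [-1.577, 0.01, -1.431]
contact_force: [0.5, -0.9, -0.7]
opening: 0.999
```

```bash
cat >> h.py <<'E'
def go(x,y,z,yaw,s=None):  # tool-frame shift (cm) and turn (deg) to a pointing-down pose
    s=s or r.sense();M=Ro.from_euler("xyz",s["tcp_rot"]);G=Ro.from_euler("xyz",[-np.pi/2,0,np.radians(yaw)])
    print("at",s["eef_pos"].round(1),"yaw",np.degrees(s["tcp_rot"]).round(1),"t",round(s["clock"],2))
    print("shift cm",(M.inv().apply(np.array([x,y,z])-s["eef_pos"])/10).round(2),"turn",np.degrees((M.inv()*G).as_rotvec()).round(1))
E
python3 - <<'E'
from h import *
s=r.sense();w=r.grab_frame("wrist");cv2.imwrite("pics/w1.png",w)
W=cam("wrist",s);go(404,-339,60,-84.5,s)
p=proj(W,(404,-339,18));print(p)
L=cv2.cvtColor(w,cv2.COLOR_BGR2LAB).astype(int);l,A,B=L[...,0],L[...,1],L[...,2]
print(L[int(p[1]),int(p[0])])
sm,ar,c=blob((A-B>-16)&(l>95)&(A>150),p,300);print(ar,c,rect(sm,W,18))
cv2.drawContours(w,cv2.findContours(sm,0,1)[0],-1,(255,0,0),1);cv2.imwrite("pics/w1o.png",w)
T=cam("top");S=cam("side");X,e=two(T,(180,129),S,(309.7,139.2));print("tip",X,e)
E
```

```text
at [ 411.5 -325.4  224.6] yaw [-90.4   0.6 -82. ] t 2.0
shift cm [ 1.4  16.45 -0.83] turn [ 0.4  2.5 -0.5]
[251.1716142  179.20536156]
[150 169 181]
1740 [251.53908046 177.72356322] [ 404.7 -338.7   86.7   34.8  -86.9]
tip [660.69059153 -72.97005651 121.80796079] 4.19421277844256
```

View pics/w1o.png

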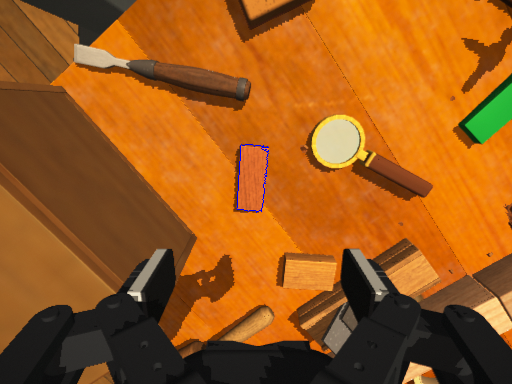

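The wrist view shows the sample cleanly outlined at about (252,178). Its ray-cast size of 86.7x34.8 mm matches the spec. Centring and descending.

>>> {"api": "apply_moves", "payload": {
  "plan": "0 0 0 0.4 4.5 -0.5 0; 1.3 2 -0.76 0 0 0 0; 0 4 0 0 0 0 0; 0 4 0 0 0 0 0; 0 4 0 0 0 0 0; 0 4 0 0 0 0 0; 0 0 0 0 0 0 0"
}}

```text
clock: 2.75
eef_pos: [406.0, -340.5, 40.3]
tcp_rot: [-1.567, -0.003, -1.525]
contact_force: [-1.4, 0.4, 0.4]
opening: 0.998
```

```bash
python3 -c "
from h import *
go(404.7,-338.7,2,-86.9)"
```

```text
at [ 406.  -340.5   40.3] yaw [-89.8  -0.1 -87.4] t 2.75
shift cm [-0.19  3.83 -0.14] turn [-0.2 -0.5  0.2]
```

>>> {"api": "apply_moves", "payload": {
  "plan": "-0.2 1.9 -0.1 0 -0.5 0 0; 0 1.9 0 0 0 0 0; 0 0.1 0 0 0 0 0; 0 0 0 0 0 0 0.7; 0 0 0 0 0 0 1; 0 0 0 0 0 0 1; 0 0 0 0 0 0 1; 0 0 0 0 0 0 1; 0 0 0 0 0 0 1; 0 0 0 0 0 0 1",
  "squeeze": 40
}}

```text
clock: 3.75
eef_pos: [409.6, -342.3, 10.3]
tcp_rot: [-1.56, -0.009, -1.525]
contact_force: [0.1, 0.3, -0.3]
opening: 0.391
```

```bash
python3 -c "
from h import *
go(404.7,-338.7,2,-86.9)
cv2.imwrite('pics/w2.png',r.grab_frame('wrist'));s=r.sense();print(s['eef_pos'],s['contact_force'],s['qvel'].round(3))"
```

```text
at [ 409.6 -342.3   10.3] yaw [-89.4  -0.5 -87.4] t 3.75
shift cm [-0.39  0.82 -0.48] turn [-0.6 -0.4  0.5]
[ 409.55743993 -342.25757973   10.21657094] [-0.21754008  0.13273141 -1.00305741] [ 0.     0.004 -0.001 -0.001 -0.002 -0.   ]
```

View pics/w2.png

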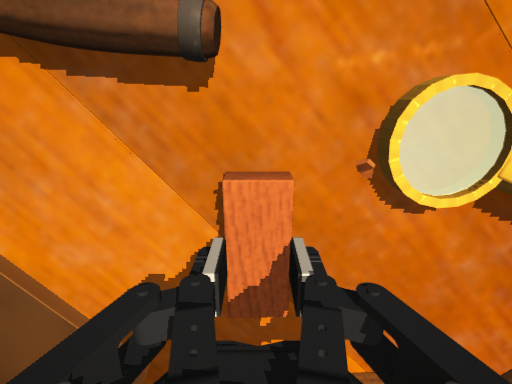

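The wrist view shows the sample between the pads, gripped near its middle. The arm drifted up about 8 mm while the fingers closed, so the grip is shallow. I'll reopen, go lower and grip again.

>>> {"api": "apply_moves", "payload": {
  "plan": "0 0 0 0 0 0 0; 0 0 0 0 0 0 0; 0 0 0 0 0 0 0; 0 0 0 0 0 0 0"
}}

```text
clock: 4.2
eef_pos: [409.3, -342.0, 9.9]
tcp_rot: [-1.56, -0.008, -1.525]
contact_force: [-0.1, 0.4, 0.3]
opening: 0.999
```

```bash
python3 -c "
from h import *
go(404.7,-338.7,0,-86.9)"
```

```text
at [ 409.3 -342.     9.9] yaw [-89.4  -0.5 -87.4] t 4.2
shift cm [-0.36  0.98 -0.46] turn [-0.6 -0.5  0.5]
```

>>> {"api": "apply_moves", "payload": {
  "plan": "-0.35 0.5 -0.45 -0.6 -0.5 0.5 0; 0 0.5 0 0 0 0 0; 0 0 0 0 0 0 0"
}}

```text
clock: 4.5
eef_pos: [404.2, -338.4, -1.1]
tcp_rot: [-1.572, 0.001, -1.515]
contact_force: [-0.5, 0.1, -0.6]
opening: 1.001
```

```bash
python3 -c "
from h import *
go(404.7,-338.7,1,-86.9)"
```

```text
at [ 404.2 -338.4   -1.1] yaw [-90.1   0.1 -86.8] t 4.5
shift cm [ 0.03 -0.21  0.05] turn [ 0.1  0.1 -0.1]
```

>>> {"api": "apply_moves", "payload": {
  "plan": "0 -0.4 0 0 0 0 0; 0 0 0 0 0 0 0; 0 0 0 0 0 0 0.5; 0 0 0 0 0 0 0.6; 0 0 0 0 0 0 0.8; 0 0 0 0 0 0 0.8; 0 0 0 0 0 0 0.8; 0 0 0 0 0 0 0.8",
  "squeeze": 40
}}

```text
clock: 5.3
eef_pos: [404.4, -338.6, 3.5]
tcp_rot: [-1.572, 0.001, -1.515]
contact_force: [0.5, -0.0, -0.3]
opening: 0.396
```

>>> {"api": "apply_moves", "payload": {
  "plan": "0 -2 0 0 0 0 0.8; 0 -3 0 0 0 0 0.8; 0 -3 0 0 0 0 0.8; 0 -3 0 0 0 0 0.8; 0 0 0 0 -7.5 0 0.8; 0 0 0 0 -7.5 0 0.8; 0 0 0 0 -7.5 0 0.8; 0 0 0 0 -7.5 0 0.8; 0 0 0 0 -7.5 0 0.8; 0 0 0 0 -7.5 0 0.8; 0 0 0 0 -7.5 0 0.8; 0 0 0 0 -7.5 0 0.8; 0 0 0 0 -7.5 0 0.8; 0 0 0 0 0 0 0.8"
}}

```text
clock: 6.7
eef_pos: [403.3, -337.7, 117.1]
tcp_rot: [-1.569, 0.003, -0.29]
contact_force: [-0.1, -0.5, 0.2]
opening: 0.398
```

```bash
python3 -c "
from h import *
go(545,-110,110,-19.1)"
```

```text
at [ 403.3 -337.7  117.1] yaw [-89.9   0.2 -16.6] t 6.7
shift cm [ 7.08  0.72 25.87] turn [-0.1  2.5 -0.2]
```

>>> {"api": "apply_moves", "payload": {
  "plan": "0 0 0 0 2.5 0 0.8; 0.9 0 3.4 0 0 0 0.8; 0.9 0 3.4 0 0 0 0.8; 0.9 0 3.4 0 0 0 0.8; 0.9 0 3.4 0 0 0 0.8; 0.9 0 3.4 0 0 0 0.8; 0.9 0 3.4 0 0 0 0.8; 0.9 0 3.4 0 0 0 0.8; 0 0 0 0 0 0 0.8; 0 0 0 0 0 0 0.8"
}}

```text
clock: 7.7
eef_pos: [549.5, -129.1, 116.6]
tcp_rot: [-1.57, 0.002, -0.38]
contact_force: [-0.4, 0.7, -0.2]
opening: 0.394
```

Run:
```python
from h import *
s=r.sense();w=r.grab_frame("wrist");cv2.imwrite("pics/w3.png",w)
W=cam("wrist",s);go(583.4,-43,110,-19.1,s)
p=proj(W,(583,-43,30));print(p)
L=cv2.cvtColor(w,cv2.COLOR_BGR2LAB).astype(int);l,A,B=L[...,0],L[...,1],L[...,2]
if 0<p[0]<512 and 0<p[1]<384:
    print(L[int(p[1]),int(p[0])])
    sm,ar,c=blob((l>175)&(A<150),p,300);print(ar,c,rect(sm,W,30))
    cv2.drawContours(w,cv2.findContours(sm,0,1)[0],-1,(255,0,0),1)
cv2.imwrite("pics/w3o.png",w)
```

```text
at [ 549.5 -129.1  116.6] yaw [-90.    0.1 -21.8] t 7.7
shift cm [-0.05  0.67  9.25] turn [-0.1 -2.7 -0.1]
[367.93074777 199.00842777]
[227 127 179]
7988 [367.98335003 195.20192789] [585.9 -44.3 116.2  54.4 -19.4]
```

View pics/w3o.png

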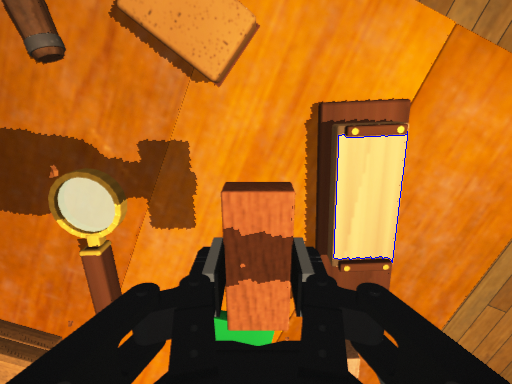

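The wrist view shows the stage outlined between its brass-screwed stops, centred at about (368,195). That ray-casts to (586,-44) against (583,-43) from the top camera. The sample is held straight. Moving over the stage and partway down.

>>> {"api": "apply_moves", "payload": {
  "plan": "0 0 0 0 -2.6 0 0.8; 0.3 0 2.6 0 0 0 0.8; 0 0 2.6 0 0 0 0.8; 0 0 2.5 0 0 0 0.8; 0 0 1.5 0 0 0 0.8; 0 0 0 0 0 0 0.8; 0 2.5 0 0 0 0 0.8; 0 2 0 0 0 0 0.8; 0 0 0 0 0 0 0.8;  0 0 0 0 0 0 0.8"
}}

```text
clock: 8.75
eef_pos: [579.0, -52.2, 71.2]
tcp_rot: [-1.572, 0.003, -0.354]
contact_force: [-0.6, -0.2, -0.6]
opening: 0.396
```

```bash
python3 -c "
from h import *
go(584.5,-43.7,35,-19.2)"
```

```text
at [579.  -52.2  71.2] yaw [-90.1   0.2 -20.3] t 8.75
shift cm [0.24 3.62 1.  ] turn [ 0.1 -1.1 -0.2]
```

>>> {"api": "apply_moves", "payload": {
  "plan": "0.24 0 1.0 0.1 -1.1 -0.2 0.8; 0 0 0 0 0 0 0.8; 0 1.5 0 0 0 0 0.8; 0 1 0 0 0 0 0.8; 0 0 0 0 0 0 0.8; 0 0 0 0 0 0 0.8"
}}

```text
clock: 9.35
eef_pos: [586.4, -44.2, 46.6]
tcp_rot: [-1.57, -0.004, -0.334]
contact_force: [0.1, 0.1, 0.4]
opening: 0.395
```

```bash
python3 -c "
from h import *
go(584.5,-43.7,34,-19.2)"
```

```text
at [586.4 -44.2  46.6] yaw [-90.   -0.2 -19.1] t 9.35
shift cm [-0.2   1.26 -0.02] turn [-0.   0.1  0.2]
```

>>> {"api": "apply_moves", "payload": {
  "plan": "-0.2 0.8 0 0 0 0 0.8; 0 0.4 0 0 0 0.2 0.8; 0 0 0 0 0 0 0.8; 0 0 0 0 0 0 0.8"
}}

```text
clock: 9.75
eef_pos: [584.1, -43.4, 33.4]
tcp_rot: [-1.57, 0.001, -0.334]
contact_force: [-0.5, 0.8, 2.9]
opening: 0.396
```

Contact is light (2.9 N) at the expected height. Releasing slowly and rising.

>>> {"api": "apply_moves", "payload": {
  "plan": "0 0 0 0 0 0 0.55; 0 0 0 0 0 0 0.4; 0 0 0 0 0 0 0.2; 0 0 0 0 0 0 0.2; 0 -2 0 0 0 0 0; 0 -4 0 0 0 0 0; 0 -4 0 0 0 0 0; 0 -4 0 0 0 0 0; 0 -4 0 0 0 0 0; -1 0 -3 0 0 0 0; -1 0 -4 0 0 0 0; -1 0 -4 0 0 0 0; 0 0 0 0 0 0 0"
}}

```text
clock: 11.05
eef_pos: [519.1, -139.8, 223.1]
tcp_rot: [-1.57, -0.004, -0.331]
contact_force: [-0.7, 0.6, 1.5]
opening: 1.001
```

Run:
```python
from h import *
s=r.sense();w=r.grab_frame("wrist");t=r.grab_frame("top");sd=r.grab_frame("side");cv2.imwrite("pics/w4.png",w);cv2.imwrite("pics/top4.png",t);cv2.imwrite("pics/side4.png",sd)
W=cam("wrist",s);go(574,-312,150,-25.6,s)
L=cv2.cvtColor(w,cv2.COLOR_BGR2LAB).astype(int);l,A,B=L[...,0],L[...,1],L[...,2]
p=proj(W,(585,-44,48));print(p)
sm,ar,c=blob((A-B>-16)&(l>85)&(A>145),p,300);print("sample",ar,c,rect(sm,W,48))
st,ar,c2=blob((l>175)&(A<150)|(sm>0),p,300);print("stage",rect(st,W,30))
S=cam("side");print("stage ctr side",proj(S,(585,-44,30)))
cv2.drawContours(w,cv2.findContours(sm,0,1)[0],-1,(255,0,0),1)
cr=cv2.resize(sd[110:200,240:350],None,fx=4,fy=4,interpolation=cv2.INTER_CUBIC)
o=np.zeros((384,512+288,3),np.uint8);o[:,:512]=w;o[:360,512:]=cr[:,60:348];cv2.imwrite("pics/w4o.png",o)
```

```text
at [ 519.1 -139.8  223.1] yaw [-90.   -0.2 -18.9] t 11.05
shift cm [ 10.75   7.34 -14.51] turn [-0.   6.7  0.2]
[354.02274656 199.42881853]
sample 1868 [352.99411135 198.21038544] [584.4 -45.   81.9  33.5 -20.2]
stage [583.8 -43.3 120.5  53.8 -19.1]
stage ctr side [279.72978608 163.52716393]
```

View pics/w4o.png

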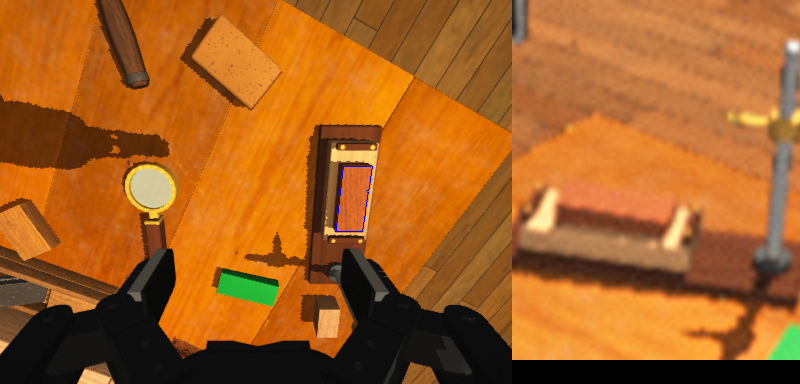

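The wrist view shows the sample on the stage between the stops, centred at about (353,198), with clear margins. The side crop shows it lying flat. Now to the loupe.

>>> {"api": "apply_moves", "payload": {
  "plan": "0 0 0 0 6.7 0 0; 2.5 0.8 -2.6 0 0 0 0; 2.5 0.8 -2.6 0 0 0 0; 2.5 0.8 -2.6 0 0 0 0; 2.5 0.8 -2.6 0 0 0 0; 2.5 0.8 -2.6 0 0 0 0; 0 0 0 0 0 0 0; 0 0 0 0 0 0 0"
}}

```text
clock: 12.0
eef_pos: [588.2, -304.6, 179.2]
tcp_rot: [-1.564, -0.004, -0.44]
contact_force: [-0.1, 0.1, 0.3]
opening: 0.996
```

Run:
```python
from h import *
s=r.sense();w=r.grab_frame("wrist");cv2.imwrite("pics/w5.png",w)
W=cam("wrist",s);go(574,-312,150,-25.6,s)
L=cv2.cvtColor(w,cv2.COLOR_BGR2LAB).astype(int);l,A,B=L[...,0],L[...,1],L[...,2]
p=proj(W,(502,-277,14));g=proj(W,(574,-312,24));print(p,g,L[int(p[1]),int(p[0])])
ln,ar,c=blob((l>165)&(A<138),p,300);P=onz(W,c,12);print("lens",ar,c,P,rect(ln,W,12))
hd,ar,c=blob((l<110)&(A>135),g,300);Q=onz(W,c,22);print("handle",ar,c,Q,rect(hd,W,22))
d=P-Q;print("dir",np.degrees(np.arctan2(d[1],d[0])),np.hypot(*d[:2]))
cv2.drawContours(w,cv2.findContours(ln,0,1)[0],-1,(255,0,0),1);cv2.drawContours(w,cv2.findContours(hd,0,1)[0],-1,(255,255,0),1)
cv2.imwrite("pics/w5o.png",w)
# pointer tip in side view
sd=cv2.imread("pics/side4.png");h=cv2.cvtColor(sd,cv2.COLOR_BGR2LAB).astype(int)[130:150,300:330]
S=cam("side")
for z in(115,120,125,130):print(z,proj(S,(657,-69,z)),proj(cam("top"),(657,-69,z)))
print((h[...,2]-h[...,1])[4:16,:18])
```

```text
at [ 588.2 -304.6  179.2] yaw [-89.6  -0.3 -25.2] t 12.0
shift cm [-0.99  2.91 -1.29] turn [-0.4  0.4  0.3]
[244.88976796  88.39281367] [244.71277711 169.04549391] [206 126 151]
lens 3360 [243.34434524  89.09017857] [ 501.8446685  -278.73125837   12.        ] [ 501.9 -279.    63.6   63.2   26.8]
handle 2469 [245.79303362 169.51923856] [ 575.34914639 -311.4650519    22.        ] [ 575.1 -311.4  101.4   33.6  -19.7]
dir 155.99512673484782 80.46371548193407
115 [307.2071383  140.91230367] [179.00990534 130.17216734]
120 [307.32279211 139.2957629 ] [178.63183655 129.74046307]
125 [307.43911877 137.66981751] [178.24960142 129.30400141]
130 [307.55612416 136.03438519] [177.86313072 128.86270328]
[[14 17 17 17 18 21 18 17 20 20 18 20 22 21 21 20 20 19]
 [17 15 14 20 16 20 19 19 20 21 20 21 22 20 22 19 20 19]
 [15 20 17 19 16 16 16 17 16 17 18 16 20 19 17 22 20 20]
 [17 15 17 14 18 16 16 16 16 22 23 16 22 21 23 20 24 18]
 [16 18 19 18 16 18 17 16 26 44 32 33 37 48 41 37 31 23]
 [17 18 16 16 17 15 15 17 27 51 43 40 51 66 63 63 59 53]
 [17 16 17 19 15 15 19 15 21 30 30 33 41 52 57 66 66 62]
 [17 18 18 15 17 19 19 17 19 14 18 20 21 27 30 37 37 35]
 [17 19 15 14 18 14 15 17 17 17 17 15 16 16 17 17 16 17]
 [18 18 18 18 19 16 14 15 15 16 16 17 17 17 19 16 15 17]
 [18 21 16 19 18 18 14 19 17 16 18 16 15 19 16 18 17 18]
 [19 17 19 19 16 19 18 18 18 17 13 15 18 17 15 18 19 19]]
```

View pics/w5o.png

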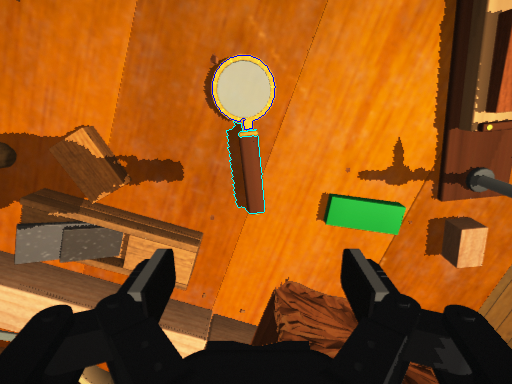

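The wrist view shows the lens at (243,89). The handle's lit top runs from about (248,138) to (255.5,210), and the mask's left strip is shadow that biased the direction. I'll recompute the axis from the top face only.

Run:
```python
from h import *
w=cv2.imread("pics/w5.png");W=cam("wrist")
L=cv2.cvtColor(w,cv2.COLOR_BGR2LAB).astype(int)
for v in(150,170,190,200):print(v,L[v,226:274:2,0],L[v,226:274:4,1])
P=onz(W,(243.3,89.1),12)
for uv in((248.5,145),(252.5,175),(255.5,205)):
    Q=onz(W,uv,24);d=Q-P;a=np.arctan2(d[1],d[0]);print(Q.round(1),np.hypot(*d[:2]).round(1),np.degrees(a).round(1),"grip",(P[:2]+80*np.array([np.cos(a),np.sin(a)])).round(1))
```

```text
150 [133  91  56  57  58  59  59  36  60  81  84  85  87  92  94  91  79 128
 133 132 132 131 129 150] [165 147 147 148 149 151 154 155 152 166 167 167]
170 [124 122 126  78  58  57  58  55  39  54  79  84  83  86  92  93  94  82
 125 148 156 152 151 154] [164 164 147 148 143 151 153 154 155 166 165 167]
190 [130 128 125 126  62  55  57  61  60  58  41  78  80  83  84  88  90  95
  82 146 156 158 159 158] [166 167 150 148 149 142 152 154 155 152 167 166]
200 [134 130 137 137 134  81  62  61  59  60  35  54  79  81  83  85  89  92
  92  93 156 156 155 161] [167 168 170 150 149 143 153 152 155 155 167 168]
[ 552.9 -297.3   24. ] 54.4 -20.0 grip [ 576.9 -306. ]
[ 583.2 -307.3   24. ] 86.4 -19.3 grip [ 577.2 -305.1]
[ 615.3 -318.9   24. ] 120.4 -19.5 grip [ 577.1 -305.4]
```

>>> {"api": "apply_moves", "payload": {
  "plan": "0 0 0 -0.4 -5.7 0 0; 0 0 0 0 0 0 0; -1 4 -0.4 0 0 0 0; 0 4 0 0 0 0 0; 0 4 0 0 0 0 0; 0 0 0 0 0 0 0; 0 0 0 0 0 0 0"
}}

```text
clock: 12.75
eef_pos: [581.6, -297.6, 61.5]
tcp_rot: [-1.571, -0.011, -0.342]
contact_force: [0.5, -0.1, 0.4]
opening: 1.001
```

```bash
python3 -c "
from h import *
go(577.1,-305.4,3,-19.5)"
```

```text
at [ 581.6 -297.6   61.5] yaw [-90.   -0.6 -19.6] t 12.75
shift cm [-0.23  5.85 -0.88] turn [ 0.  -0.1  0.6]
```

>>> {"api": "apply_moves", "payload": {
  "plan": "-0.23 0 -0.88 0 0 0.6 0; 0 0 0 0 0 0 0; 0 3 0 0 0 0 0; 0 1.5 0 0 0 0 0; 0 0 0 0 0 0 0; 0 0 0 0 0 0 0"
}}

```text
clock: 13.35
eef_pos: [582.2, -308.8, 26.2]
tcp_rot: [-1.573, -0.014, -0.344]
contact_force: [0.2, 0.3, -0.2]
opening: 0.996
```

```bash
python3 -c "
from h import *
go(577.1,-305.4,3,-19.5)"
```

```text
at [ 582.2 -308.8   26.2] yaw [-90.1  -0.8 -19.7] t 13.35
shift cm [-0.63  2.31  0.16] turn [ 0.1 -0.2  0.8]
```

>>> {"api": "apply_moves", "payload": {
  "plan": "-0.6 1.3 0.16 0 0 0.8 0; 0 1 0 0 0 0 0; 0 0 0 0 0 0 0; 0 0 0 0 0 0 0"
}}

```text
clock: 13.75
eef_pos: [577.9, -305.6, 3.4]
tcp_rot: [-1.573, -0.001, -0.344]
contact_force: [0.1, 0.2, 0.4]
opening: 1.004
```

```bash
python3 -c "
from h import *
go(577.1,-305.4,3,-19.5)"
```

```text
at [ 577.9 -305.6    3.4] yaw [-90.2  -0.1 -19.7] t 13.75
shift cm [-0.09  0.04 -0.  ] turn [ 0.2 -0.2  0.1]
```

>>> {"api": "apply_moves", "payload": {
  "plan": "0 0 0 0 0 0 0.5; 0 0 0 0 0 0 0.7; 0 0 0 0 0 0 0.85; 0 0 0 0 0 0 1; 0 0 0 0 0 0 1; 0 0 0 0 0 0 1; 0 0 0 0 0 0 1; 0 0 0 0 0 0 1",
  "squeeze": 80
}}

```text
clock: 14.55
eef_pos: [578.7, -306.0, 4.7]
tcp_rot: [-1.574, -0.003, -0.344]
contact_force: [0.6, -0.1, -1.3]
opening: 0.216
```

>>> {"api": "apply_moves", "payload": {
  "plan": "0 -1.5 0 0 0 0 1; 0 -3 0 0 0 0 1; 0 -3 0 0 0 0 1; 0 -3 0 0 0 0 1; 0 -3 0 0 0 0 1; 0 -1.5 0 0 0 0 1; -2.3 0 2 0 0 0 1; -2.3 0 2 0 0 0 1; -2.3 0 2 0 0 0 1; -2.3 0 2 0 0 0 1; 0 0 0 0 0 0 1; 0 0 0 0 0 0 1"
}}

```text
clock: 15.75
eef_pos: [517.5, -196.6, 171.9]
tcp_rot: [-1.574, -0.011, -0.345]
contact_force: [0.3, 0.1, 0.2]
opening: 0.215
```

>>> {"api": "apply_moves", "payload": {
  "plan": "0 0 0 0 6 0 1; 0 0 0 0 6 0 1; 0 0 0 0 6 0 1; 0 0 0 0 6 0 1; 0 0 0 0 6 0 1; 0 0 0 0 6 0 1; 0 0 0 0 6 0 1; 0 0 0 0 6 0 1; 0 0 0 0 6 0 1; 0 0 0 0 6 0 1; 0 0 0 0 6 0 1; 0 0 0 0 6 0 1; 0 0 0 0 6 0 1; 0 0 0 0 6 0 1; 0 0 0 0 0 0 1; 0 0 0 0 0 0 1"
}}

```text
clock: 17.35
eef_pos: [527.6, -211.0, 180.4]
tcp_rot: [-1.546, -0.007, -1.877]
contact_force: [-0.2, 0.4, -0.3]
opening: 0.217
```

Run:
```python
from h import *
s=r.sense();w=r.grab_frame("wrist");cv2.imwrite("pics/w6.png",w);go(558,-120,150,-109.1,s);W=cam("wrist",s)
Rt=Ro.from_euler("xyz",s["tcp_rot"]).as_matrix();f=lambda p:(s["eef_pos"]+Rt@np.array(p))
L=cv2.cvtColor(w,cv2.COLOR_BGR2LAB).astype(int);l,A,B=L[...,0],L[...,1],L[...,2]
p=proj(W,f([-80,-3,0]));print("expected lens px",p)
print("tip px",proj(W,(657,-69,121)),"camera at",W[4])
cv2.imwrite("pics/w6o.png",w)
```

```text
at [ 527.6 -211.   180.4] yaw [ -88.6   -0.4 -107.5] t 17.35
shift cm [-9.62  2.97  0.08] turn [-1.4  1.6  0.4]
expected lens px [257.77415317  99.01743171]
tip px [397.99305302 -77.83281378] camera at [ 548.31179404 -133.0520736   321.9173477 ]
```

View pics/w6o.png

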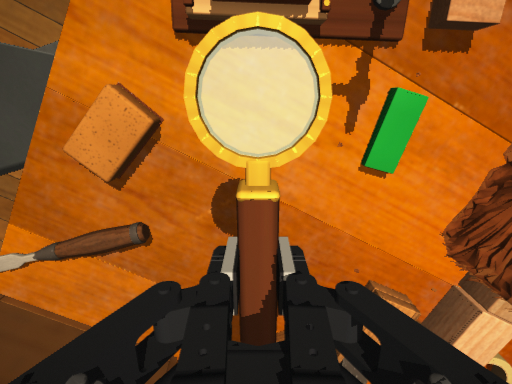

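The wrist view shows the loupe straight in the grip, with the ring centred at about (258,90) and the handle along the tool's x axis. Approaching over the stage at a safe height.

>>> {"api": "apply_moves", "payload": {
  "plan": "0 0 0 -1.4 1.6 0.4 1; 0 0 0 0 0 0 1; -3 0.8 0 0 0 0 1; -3 0.8 0 0 0 0 1; -2 0.8 0 0 0 0 1; 0 0 0 0 0 0 1; 0 0 0 0 0 0 1"
}}

```text
clock: 18.1
eef_pos: [555.0, -134.9, 156.4]
tcp_rot: [-1.566, -0.001, -1.892]
contact_force: [-0.2, 0.3, 0.2]
opening: 0.213
```

```bash
cat > look.py <<'E'
from h import *
import sys
s=r.sense();w=r.grab_frame("wrist");sd=r.grab_frame("side");t=r.grab_frame("top")
n=sys.argv[1];[cv2.imwrite(f"pics/{a}{n}.png",i) for a,i in(("w",w),("s",sd),("t",t))]
go(557.2,-122.7,119,-109.1,s);W=cam("wrist",s)
L=cv2.cvtColor(w,cv2.COLOR_BGR2LAB).astype(int);l,A,B=L[...,0],L[...,1],L[...,2]
m=((B-A>32)&(l>110)).astype(np.uint8);m,ar,c=blob(m,np.array([258,100]),500)
k=max(cv2.findContours(m,0,1)[0],key=cv2.contourArea);k=k[k[:,0,1]<140]  # drop the neck
(u,v),(a,b),an=cv2.fitEllipse(k);print("ring px",round(u,1),round(v,1),round(a,1),round(b,1))
C=onz(W,(u,v),s["eef_pos"][2]+2.5);print("lens world",C.round(1))
cv2.ellipse(w,((u,v),(a,b),an),(255,0,0),1)
print("tip px",proj(W,(657,-69,121)))
e=sd[110:200,250:360]
cv2.imwrite("pics/o%s.png"%n,np.hstack([w,cv2.resize(e,(288,384),interpolation=cv2.INTER_CUBIC)]) )
E
python3 look.py 7
```

```text
at [ 555.  -134.9  156.4] yaw [-8.970e+01 -1.000e-01 -1.084e+02] t 18.1
shift cm [-1.23  3.74 -0.2 ] turn [-0.3  0.7  0.1]
ring px 257.3 88.1 150.0 153.9
lens world [581.6 -54.5 158.9]
tip px [390.81732992  71.89438784]
```

View pics/o7.png

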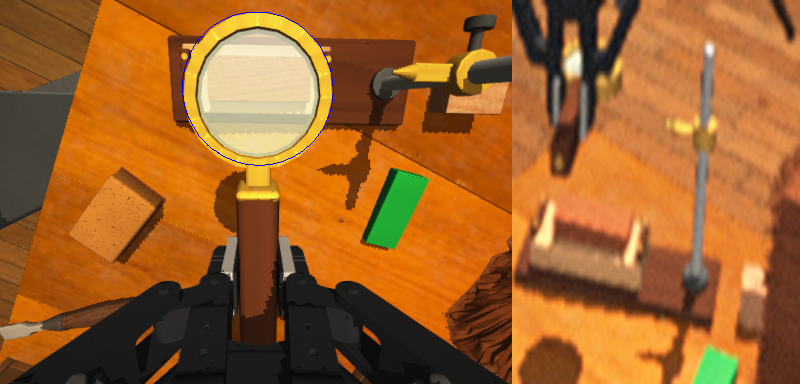

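The wrist view shows the loupe lens at (257,88) and the pointer tip at about (391,72). That matches the predicted pixel (390.8,71.9) for (657,-69,121). Ring width of about 150 px puts the lens about 2-3 mm above the TCP, so it is level with the grip. I'll refine the tip height across several views.

Run:
```python
from h import *
s=r.sense();W=cam("wrist",s);S=cam("side");T=cam("top")
w=cv2.imread("pics/w7.png");L=cv2.cvtColor(w,cv2.COLOR_BGR2LAB).astype(int);m=((L[...,2]-L[...,1]>28)&(L[...,0]>90))
m,ar,c=blob(m[:,345:],np.array([80,72]),200);y,x=np.nonzero(m);x=x+345;i=x<x.min()+3;tw=(x.min()-.5,y[i].mean());print("tip w",tw)
sd=cv2.imread("pics/s7.png");D=cv2.cvtColor(sd,cv2.COLOR_BGR2LAB).astype(int);g=(D[...,2]-D[...,1])[132:146,300:318];y,x=np.nonzero(g>29);print("side",x.min()+300,[(y[x==k].mean()+132).round(1) for k in sorted(set(x))])
ts=(308.3,138.8)
print("W+S",two(W,tw,S,ts),"xy-line err")
o,d=ray(W,tw)
ax=np.array([np.cos(np.radians(-19.2)),np.sin(np.radians(-19.2))])
for z in(116,119,121,123,126):
    P=onz(W,tw,z);q=P[:2]-np.array([584.2,-43.8]);print(z,P[:2].round(1),"along/perp",(q@ax).round(1),(q@[-ax[1],ax[0]]).round(1),"side px",proj(S,P).round(1))
```

```text
tip w (np.float64(392.5), np.float64(71.2))
side 309 [np.float64(139.0), np.float64(139.0), np.float64(139.0), np.float64(139.0), np.float64(139.0), np.float64(139.5), np.float64(139.5), np.float64(139.5), np.float64(140.0)]
W+S (array([658.76588032, -69.91440446, 121.59635174]), np.float64(1.4712271035984101)) xy-line err
116 [660.4 -70.2] along/perp 80.7 0.1 side px [308.5 140.8]
119 [659.1 -70.1] along/perp 79.4 -0.2 side px [308.1 139.8]
121 [658.2 -70. ] along/perp 78.5 -0.4 side px [307.8 139.1]
123 [657.3 -69.8] along/perp 77.6 -0.5 side px [307.6 138.5]
126 [656.  -69.7] along/perp 76.3 -0.8 side px [307.1 137.5]
```

>>> {"api": "apply_moves", "payload": {
  "plan": "-1.1 0 -0.1 -0.3 0 0.1 1; 0 1 0 0 0 0 1; 0 1 0 0 0 0 1; 0 0.7 0 0 0 0 1; 0 0 0 0 0 0 1; 0 0 0 0 0 0 1; 0 0 0 0 0 0 1"
}}

```text
clock: 18.95
eef_pos: [557.1, -125.9, 127.1]
tcp_rot: [-1.572, 0.001, -1.896]
contact_force: [0.4, 0.4, -1.2]
opening: 0.216
```

```bash
python3 look.py 8
```

```text
at [ 557.1 -125.9  127.1] yaw [ -90.1    0.  -108.7] t 18.95
shift cm [-0.31  0.81 -0.09] turn [ 0.1  0.4 -0. ]
ring px 257.1 85.7 147.3 154.3
lens world [584.2 -44.6 129.6]
tip px [416.67200646  86.06782476]
```

>>> {"api": "apply_moves", "payload": {
  "plan": "0 0.75 0 0.1 0 0 1; 0 0 0 0 0 0 1; 0 0 0 0 0 0 1; 0 0 0 0 0 0 1"
}}

```text
clock: 19.5
eef_pos: [557.6, -126.0, 119.8]
tcp_rot: [-1.568, 0.001, -1.896]
contact_force: [-0.5, -0.3, -0.6]
opening: 0.218
```

```bash
python3 look.py 9
python3 - <<'E'
from h import *
w=cv2.imread("pics/o9.png")[:,:512];sd=cv2.imread("pics/s9.png")
cv2.imwrite("pics/fin.png",np.hstack([w,cv2.resize(sd[110:206,256:328],(288,384),interpolation=cv2.INTER_CUBIC)]))
S=cam("side");print("lens exp side",proj(S,(584.2,-44.5,122)),"edges",proj(S,(552.2,-44.5,122)),proj(S,(616.2,-44.5,122)))
E
```

```text
at [ 557.6 -126.   119.8] yaw [ -89.9    0.  -108.7] t 19.5
shift cm [-0.3   0.08 -0.14] turn [-0.1  0.4 -0.1]
ring px 256.3 84.6 144.9 158.1
lens world [584.5 -44.1 122.3]
tip px [423.59084844  85.61723616]
lens exp side [280.11507385 135.53096864] edges [268.71432309 135.94484306] [291.4810252  135.11835751]
```

View pics/fin.png

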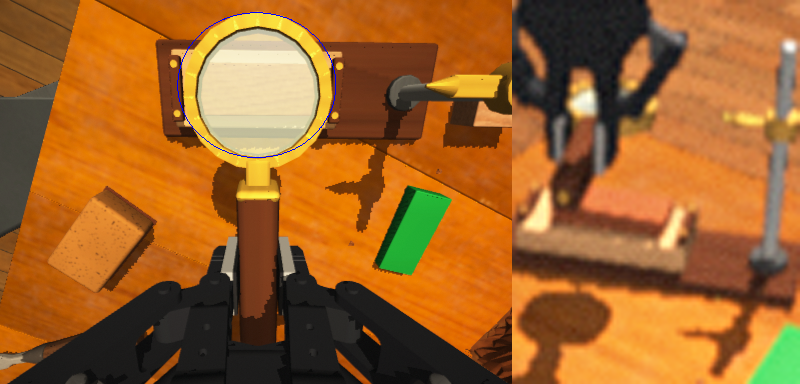

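The final view shows the ring concentric over the sample, true centre at about (258,88). The last ellipse fit was pulled up by the pale stage ends, so the lens is really about 1.5 mm short. The pointer tip is at (425,86), close to the prediction of (424,86), so it has not moved. One small nudge forward, then check stillness and hand in.

>>> {"api": "apply_moves", "payload": {
  "plan": "-0.13 0 0 0 0 0 1; 0 0 0 0 0 0 1; 0 0 0 0 0 0 1; 0 0 0 0 0 0 1; 0 0 0 0 0 0 1"
}}

```text
clock: 20.15
eef_pos: [558.4, -124.7, 120.2]
tcp_rot: [-1.568, 0.001, -1.896]
contact_force: [0.1, 0.7, -1.1]
opening: 0.217
```

Run:
```python
from h import *
s=r.sense();print(s["eef_pos"].round(1),np.degrees(s["tcp_rot"]).round(2),s["qvel"].round(3),s["opening"])
C=onz(cam("wrist",s),(257.5,88.1),122.3);print("lens",C.round(1))
if np.hypot(C[0]-584.2,C[1]+44.3)<3.5 and abs(s["eef_pos"][2]-119.6)<2: print(r.sign_off())
```

```text
[ 558.4 -124.7  120.2] [-8.9810e+01  5.0000e-02 -1.0865e+02] [ 0.     0.001  0.    -0.    -0.001  0.   ] 0.21690061944879224
lens [585.4 -44.4 122.3]
the job is handed in; nothing more can be done
None
```

The job is handed in at about 20 s on the robot's clock. The long offcut lies flat on the stage between the end stops, and the gripper is holding the loupe still over it.

**Offcut:** After release it measured about (584, -45) mm, with the stage centre at about (584, -43). It is aligned with the stage to about 1°. The first grip was too shallow, so I reopened and took it again lower down before lifting.

**Loupe:** The lens centre is at about (585, -44) mm, within about 1.5 mm of the offcut's middle. The gripper is level to about 0.2° and the joints are still. I did not measure the loupe's own tilt separately. An earlier check of the ring's apparent size fits it being level with the grip.

**Height:** The lens is at about 122.5 mm, against a pointer tip at about 121.6 mm measured across two cameras. I'd trust that tip height to 2–3 mm, because the side view is coarse there. The underside of the loupe is about 65 mm above the offcut.

**Checks that disagreed:** The last automatic ellipse fit of the lens ring was pulled off by the pale ends of the stage. I used the ring centre read by eye and from the earlier clean fit instead, nudged the lens about 1.3 mm forward, and took no new picture after that nudge. The pointer was still where predicted in the last view I took, and I saw no bystander moved.

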